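# Set out the sample vials by cap colour

### The job

Set the samples out for the next run: stand each of the four clear glass vials on the green bench mat upright in the middle of the dish whose rim matches its cap colour (red, blue, black, grey), one vial to a dish. Do not tip a vial over on the way, and leave the two amber bottles where they stand.

Things in the scene. Friction and masses are not known exactly. Their poses are not given: they have to be found in the camera images.
- vial_red: loose clear glass sample vial, round, 23 mm diameter, 47 mm tall, about 22 g, with a red screw cap (cap on the top 10 mm, shut); stands upright on the bench mat at the start (a thin fixed pale green mat whose top is at z = 2 mm); origin at the centre of its underside, z up along its axis; grasp round the body or cap from above, any yaw
- vial_blue: loose clear glass sample vial, round, 23 mm diameter, 47 mm tall, about 22 g, with a blue screw cap (cap on the top 10 mm, shut); stands upright on the bench mat at the start (a thin fixed pale green mat whose top is at z = 2 mm); origin at the centre of its underside, z up along its axis; grasp round the body or cap from above, any yaw
- vial_black: loose clear glass sample vial, round, 23 mm diameter, 47 mm tall, about 22 g, with a black screw cap (cap on the top 10 mm, shut); stands upright on the bench mat at the start (a thin fixed pale green mat whose top is at z = 2 mm); origin at the centre of its underside, z up along its axis; grasp round the body or cap from above, any yaw
- vial_grey: loose clear glass sample vial, round, 23 mm diameter, 47 mm tall, about 22 g, with a light grey screw cap (cap on the top 10 mm, shut); stands upright on the bench mat at the start (a thin fixed pale green mat whose top is at z = 2 mm); origin at the centre of its underside, z up along its axis; grasp round the body or cap from above, any yaw
- dish_red: round shallow sample dish fixed to the bench mat, 72 mm outer diameter: flat white floor 56 mm in diameter, 5 mm above the mat, inside a red raised rim 8 mm wide whose top is 9 mm above the mat; origin at its centre at mat height (the underside), z up
- dish_blue: round shallow sample dish fixed to the bench mat, 72 mm outer diameter: flat white floor 56 mm in diameter, 5 mm above the mat, inside a blue raised rim 8 mm wide whose top is 9 mm above the mat; origin at its centre at mat height (the underside), z up
- dish_black: round shallow sample dish fixed to the bench mat, 72 mm outer diameter: flat white floor 56 mm in diameter, 5 mm above the mat, inside a black raised rim 8 mm wide whose top is 9 mm above the mat; origin at its centre at mat height (the underside), z up
- dish_grey: round shallow sample dish fixed to the bench mat, 72 mm outer diameter: flat white floor 56 mm in diameter, 5 mm above the mat, inside a mid-grey raised rim 8 mm wide whose top is 9 mm above the mat; origin at its centre at mat height (the underside), z up
- amber_black: loose amber (brown) reagent bottle with a black cap, 37 mm diameter, about 86 mm tall, standing on the mat among the vials and dishes; not a sample, to be left alone; origin at the centre of its underside, z up
- amber_white: loose amber (brown) reagent bottle with a white cap, 37 mm diameter, about 86 mm tall, standing on the mat among the vials and dishes; not a sample, to be left alone; origin at the centre of its underside, z up
Things that resemble listed ones, but are neither listed nor needed, are in the scene too. Leave any brown look-alike of the dish_grey alone.

How it is judged:
At the end, for the whole second after the job is handed in: Each vial stands on the white floor of the dish of its own cap colour: axis within 12 mm of the dish centre, underside on the floor (2 to 9 mm above the mat), tilted less than 0.1 rad, slower than 0.02 m/s; both amber bottles upright (0.1 rad) within 20 mm of where they stood (horizontal distance between vial_red and dish_red below 0.012 m and z of vial_red in the frame of dish_red between 0.002 and 0.009 m and angle between each of vial_red, vial_blue, vial_black, vial_grey, amber_black, amber_white's own z axis and vertical below 0.1 rad and linear speed of each of vial_red, vial_blue, vial_black, vial_grey below 0.02 m/s and horizontal distance between vial_blue and dish_blue below 0.012 m and z of vial_blue in the frame of dish_blue between 0.002 and 0.009 m and horizontal distance between vial_black and dish_black below 0.012 m and z of vial_black in the frame of dish_black between 0.002 and 0.009 m and horizontal distance between vial_grey and dish_grey below 0.012 m and z of vial_grey in the frame of dish_grey between 0.002 and 0.009 m and distance of each of amber_black, amber_white from where it was at the start of the episode below 0.02 m); the robot touches nothing.
It fails at once if a vial tipped over (more than 0.7 rad) (angle between any of vial_red, vial_blue, vial_black, vial_grey's own z axis and vertical above 0.7 rad).
It fails at once if an amber bottle moved more than 20 mm or tipped (distance of any of amber_black, amber_white from where it was at the start of the episode above 0.02 m or angle between any of amber_black, amber_white's own z axis and vertical above 0.3 rad).
It also fails if it takes over 112 s, if anything falls off the work surface, if the arm or the gripper's body presses on something with over 40 N, if the wrist force passes 120 N, or if a joint passes its speed limit or range.

### The arm

A 6-joint arm with a two-finger parallel gripper is mounted at the origin on a cart in front of the work surface, level with it; the furniture and walls round the work are solid. World frame = base frame: x ahead of the robot, y to its left, z up, the work surface at z = 0. Lengths are in m, angles in rad, forces in N, time in s.
With the tool pointing down it reaches from about 0.35 to 0.925 m from the base axis. Payload 6.4 kg.
Tool frame: the origin (TCP) lies midway between the tips of the shut fingers; the grasp point (between the pads) lies 19 mm behind it; z points along the fingers, y is the line along which they close (so a half turn about z gives the same grasp; the last joint's range is limited). The gripper opens to 85 mm and grips with 20 to 120 N. Pads are 22 mm wide; open, the fingers measure 114 mm over their backs; the gripper's body (76 mm by 85 mm) begins 54 mm behind the grasp point. The pads swing forward as they close: fully open they stand 13 mm farther back than shut.
Start: joints at [-0.174, 0.245, 1.558, -0, 1.339, -0.174], TCP at [0.65, 0, 0.231] pointing down, gripper open.
Joint ranges: [-3.13, 3.13], [-1.02, 2.26], [0.13, 2.54], [-0.95, 4.09], [0.21, 2.88], [-2.74, 2.74]. Speed limits (rad/s): [2.57, 2.57, 3.14, 3.14, 3.14, 3.14].

### API

Orientations are given as a unit quaternion [x, y, z, w].
In Python, from cell import sensors, imaging, workorder, nets gives the robot as it stands. The module is installed in compiled form; this text tells all that it offers.
- The arm moves only by the shell command python3 -m jog 'ROWS'. ROWS is JSON, a list of rows, each an object with "dr": the turn, a rotation vector about the tool's x, y, z normalised to -1 to 1, where 1 is 0.5 rad, a list of three; "linear": the shift along the tool's x, y, z normalised to -1 to 1, where 1 is 0.8 m, a list of three; "fingers": the opening, from 0 (shut) to 1 (fully open). A call has 1 to 8 rows; each row shifts and turns the commanded pose from where the row before left it, along the tool's axes as they then stand; what a row does not reach is not made up. A row lasts 1/10 s, in which the tool goes at most 50 mm and 8.59 degrees, less where a joint would pass 70% of its speed; a pose out of reach is approached as far as the arm can. A call with a number of a shift or a turn outside -1 to 1 is refused whole. A call with a gripper value outside its range is refused whole. The fingers move at their own pace and stop on an object; the grip force is fixed at half the most. Time passes only in rows, so rows that do not move let the fingers close. It gives the time, the measured TCP pose, the force, the opening and the grip force at its end, in the units of the state.
- sensors.observe(): the state, without advancing time (a new reading comes with each control period).
- imaging.camera(name): name is "scene" or "side" or "wrist"; returns the picture (480x640x3 uint8, blue, green, red); there is no depth.
- imaging.get_calibration(name): a dict with "intrinsics" (3x3 intrinsics, pixels), "k1" (the pictures are not rectified: a ray, as slopes to the right and down, at radius r is drawn at 1 + k1 r^2 times it, then the intrinsics apply), "rvec" (rotation vector, rad) and "tvec" (3), from world to camera coordinates, as OpenCV has them. Camera axes: x right, y down, z forward; pixel columns grow to the right and rows downward; lengths in m; the calibration is good to about 2 mm. A picture is of the moment at which its call begins: read the wrist's pose just before it. get_calibration takes no time and is no camera call; for the wrist camera it gives the pose at the moment of the call.
- workorder.close_job(): hands the job in; it is judged then, once.
Trained networks look in the newest picture that a camera, given by its name, has taken for a name from the list of things; names that differ only in an ending like _2 or _b are one class to them, and where a whole thing is asked for, a point or a joint stands for the part that bears it (a point fixed in the world has none). Each returns a list of dicts, best first, with "p" (0 to 1); they miss things now and then, are a little off and sometimes report something else, mostly with a low value. They report only what shows in the picture. A call takes as long as a camera call. They do not tell look-alikes from the thing itself.
- nets.silhouettes(query, camera): "pixels" (480x640 bool, what is visible of it) and "bbox" ([left, top, width, height] in pixels, round what is visible of it).
- nets.place_of(query, camera): "position" ([column, row] in pixels: a listed point, or the origin of a listed thing).
The state is a dict: "t": time; "joints": joint angles; "joint_vel": joint speeds; "joint_torque": joint torques, N m; "position": TCP position; "eef_rot": TCP orientation; "contact_force": force on the tool from outside, world axes, zero at the start; "ft_torque": the same for the moment, N m; "finger_gap": finger opening in m; "finger_force": force on a finger pad.
Only numpy, scipy, OpenCV 4.12 (cv2) and the standard library are available. Lean on these libraries where they do the work, as an engineer would, in place of code of your own. Each camera call takes 0.05 s, during which the arm holds its last target. There are 200 camera calls.

## Working session

There is one attempt and no reset: what is moved stays moved. The work goes in short steps, Python scripts to look and compute and a shell command to move; the robot and the scene stay as the last step left them, time stands still between calls to the robot, and variables do not carry over. Pictures are saved under pics/ and viewed, at most 14 in all, crops included, and the job is handed in when it is done.

```bash
mkdir -p pics; python3 - <<'E'
from cell import sensors, imaging
import cv2
print(sensors.observe())
for n in ("scene","side","wrist"):
    cv2.imwrite(f"pics/{n}0.png",imaging.camera(n)); print(n,imaging.get_calibration(n))
E
```

```text
{'t': 0.0, 'joints': array([-1.74100395e-01,  2.45823447e-01,  1.55902958e+00,  7.36155023e-06,
        1.33871335e+00, -1.74109214e-01]), 'joint_vel': array([ 8.28137330e-04, -6.19587584e-04,  1.77823411e-03,  8.78056331e-05,
        3.39281466e-04, -1.71208052e-03]), 'joint_torque': array([ 6.17919522e-04, -4.29512215e+01, -3.26122355e+01, -1.30276699e-04,
        5.42047856e-03, -1.36905024e-05]), 'position': array([6.49432339e-01, 1.07343668e-04, 2.30165970e-01]), 'eef_rot': array([ 7.07103920e-01,  7.07108954e-01, -5.63452318e-04, -8.10200433e-04]), 'contact_force': array([ 0.38312872, -0.18846063, -0.09987309]), 'ft_torque': array([ 0.00027016, -0.0162993 ,  0.05698266]), 'finger_force': 0.0, 'finger_gap': 0.08532964186758589}
scene {'intrinsics': array([[602.84911526,   0.        , 317.77093798],
       [  0.        , 602.84911526, 233.45809103],
       [  0.        ,   0.        ,   1.        ]]), 'k1': 0.02989877399050228, 'rvec': array([ 0.18373245,  2.75172995, -1.4023469 ]), 'tvec': array([0.52610524, 0.08281898, 1.76519845])}
side {'intrinsics': array([[434.95537864,   0.        , 321.45361909],
       [  0.        , 434.95537864, 240.75453765],
       [  0.        ,   0.        ,   1.        ]]), 'k1': -0.06578109100037055, 'rvec': array([ 1.58192194, -2.15556377,  0.74191322]), 'tvec': array([-0.03729663,  0.45345319,  1.00866861])}
wrist {'intrinsics': array([[412.97901744,   0.        , 311.75820627],
       [  0.        , 412.97901744, 234.38701422],
       [  0.        ,   0.        ,   1.        ]]), 'k1': 0.026706788127015997, 'rvec': array([-2.81309572e+00,  5.84859981e-04,  8.81342238e-04]), 'tvec': array([-0.64988848, -0.04045495,  0.38070666])}
```

View pics/scene0.png

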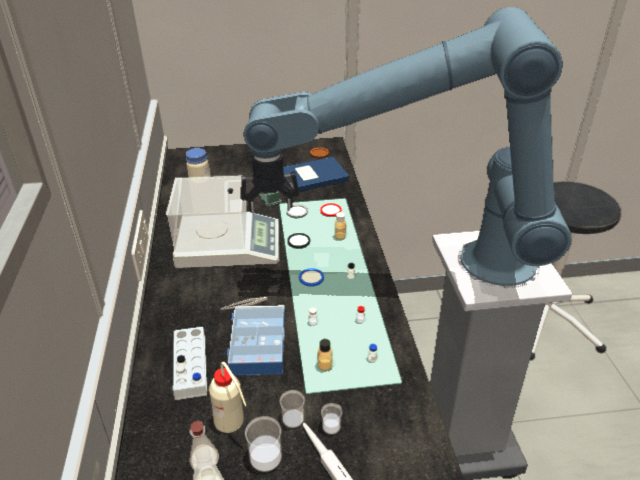

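View pics/side0.png

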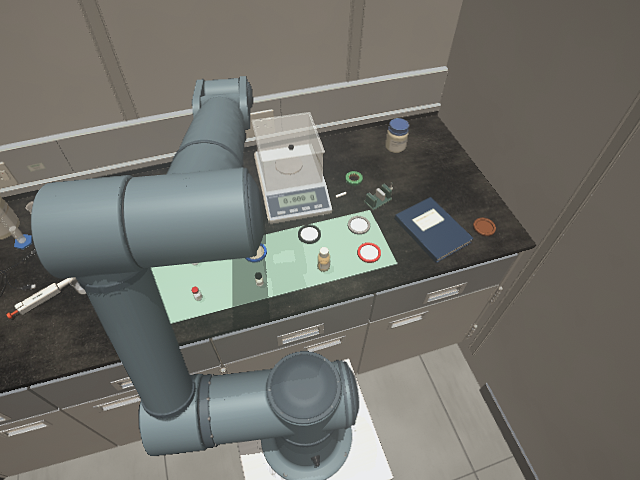

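View pics/wrist0.png

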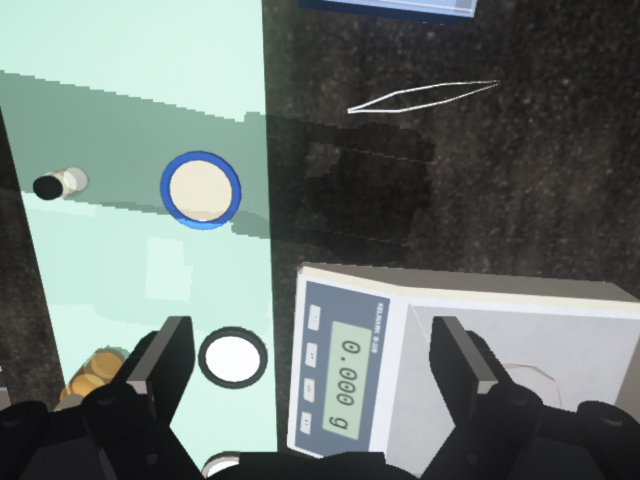

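Scene view: 
- Vials on the mat: black (351,271), red (361,315), grey (313,317), blue (373,353).
- Dishes: grey (297,211), red (331,210), black (299,240), blue (311,277).
- Ambers: white cap (340,227), black cap (325,355).
- Look-alikes: rack vials (181,367) and (197,380), brown dish (319,152), green ring behind the gripper. All of these are off the mat.

The wrist view confirms the blue and black dishes and the black vial.

```bash
cat > h.py <<'E'
import numpy as np, cv2
from cell import sensors, imaging, nets
from scipy.spatial.transform import Rotation as R
def world(px,cal,z):
    """pixel -> world point on plane z"""
    u=(np.asarray(px,float)-cal["intrinsics"][:2,2])/cal["intrinsics"][0,0]
    s=u.copy()
    for _ in range(20): s=u/(1+cal["k1"]*(s@s))
    M=R.from_rotvec(cal["rvec"]).as_matrix(); c=-M.T@cal["tvec"]
    d=M.T@np.r_[s,1]
    return (c+d*(z-c[2])/d[2])
def pixel(P,cal):
    p=R.from_rotvec(cal["rvec"]).as_matrix()@np.asarray(P,float)+cal["tvec"]; s=p[:2]/p[2]
    return s*(1+cal["k1"]*(s@s))*cal["intrinsics"][0,0]+cal["intrinsics"][:2,2]
ALL=["vial_red","vial_blue","vial_black","vial_grey","dish_red","dish_blue","dish_black","dish_grey","amber_black","amber_white"]
def places(cam,names=ALL,pmin=.3):
    cal=imaging.get_calibration(cam); imaging.camera(cam)
    for n in names:
        for r in nets.place_of(n,cam)[:4]:
            if r["p"]>pmin: print(cam,n,round(r["p"],2),np.round(r["position"],1),np.round(world(r["position"],cal,.002)[:2],4))
E
python3 - <<'E'
from h import *
places("scene")
cal=imaging.get_calibration("scene")
for n,p,z in [("kap black",(351,266),.047),("red",(361,310),.047),("grey",(313,312),.047),("blue",(373,348),.047),("Dgrey",(297.5,211.5),.011),("Dred",(331,210),.011),("Dblack",(299,240.5),.011),("Dblue",(311.5,277),.011)]: print(n,np.round(world(p,cal,z)[:2],3))
im=cv2.imread("pics/scene0.png")[190:400,270:410]; cv2.imwrite("pics/crop0.png",cv2.resize(im,None,fx=2.8,fy=2.8,interpolation=cv2.INTER_CUBIC))
E
```

```text
scene vial_red 0.65 [359.7 319.2] [0.4432 0.1812]
scene vial_red 0.56 [311.6 277.4] [ 0.5476 -0.0039]
scene vial_blue 0.55 [372.5 358.9] [0.4376 0.3201]
scene vial_black 0.58 [348.5 275.9] [0.4427 0.0044]
scene vial_black 0.31 [358.7 319.4] [0.446  0.1816]
scene vial_grey 0.6 [311.3 322.9] [0.5701 0.1773]
scene dish_red 0.56 [326.5 211.8] [ 0.4594 -0.3281]
scene dish_blue 0.85 [312.2 279.1] [0.5468 0.0038]
scene dish_blue 0.71 [327.2 364.8] [0.5491 0.3236]
scene dish_blue 0.64 [350.2 275. ] [0.4372 0.0011]
scene dish_black 0.65 [296.9 241.9] [ 0.5723 -0.1775]
scene dish_grey 0.59 [317.2 152.5] [ 0.4383 -0.7357]
scene dish_grey 0.49 [297.9 213.1] [ 0.5534 -0.334 ]
scene amber_black 0.63 [326.8 363.3] [0.5494 0.3188]
scene amber_white 0.66 [339.1 237.6] [ 0.4406 -0.181 ]
kap black [0.438 0.016]
red [0.444 0.194]
grey [0.566 0.185]
blue [0.44  0.327]
Dgrey [ 0.555 -0.33 ]
Dred [ 0.445 -0.323]
Dblack [ 0.566 -0.172]
Dblue [0.549 0.005]
```

View pics/crop0.png

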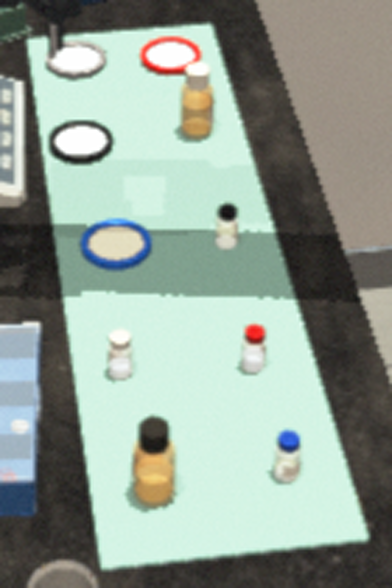

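The crop confirms the choice: capped clear vials at their mat spots, each colour unique. I'll refine with the wrist camera.

```bash
python3 -c "
from h import *
places('wrist')"
python3 -m jog '[{"linear":[0.03,-0.0375,-0.0175],"dr":[0,0,0],"fingers":0.6},{"linear":[0.03,-0.0375,-0.0175],"dr":[0,0,0],"fingers":0.6},{"linear":[0.03,-0.0375,-0.0175],"dr":[0,0,0],"fingers":0.6},{"linear":[0.03,-0.0375,-0.0175],"dr":[0,0,0],"fingers":0.6},{"linear":[0.03,-0.0375,-0.0175],"dr":[0,0,0],"fingers":0.6},{"linear":[0,0,0],"dr":[0,0,0],"fingers":0.6},{"linear":[0,0,0],"dr":[0,0,0],"fingers":0.6}]'
python3 -c "
from h import *
places('wrist')
cv2.imwrite('pics/w1.png',imaging.camera('wrist'))"
```

```text
wrist vial_black 0.93 [ 76.4 178.2] [0.4386 0.011 ]
wrist dish_blue 0.69 [201.1 191.9] [ 0.5492 -0.0015]
wrist dish_black 0.94 [234.1 353.9] [ 0.5689 -0.1755]
wrist dish_grey 0.87 [231.2 471.3] [ 0.5564 -0.3352]
wrist amber_white 0.68 [110.6 360. ] [ 0.4392 -0.182 ]
t: 1.95
position: [0.4999, 0.1204, 0.302]
eef_rot: [0.707, 0.708, 0.001, 0.001]
contact_force: [-0.5, -0.6, -0.3]
finger_gap: 0.0511
finger_force: 0.0
wrist vial_red 0.81 [253.7 109. ] [0.4418 0.189 ]
wrist vial_black 0.97 [257.4 267. ] [0.4381 0.0134]
wrist vial_grey 0.91 [374.6 116.8] [0.5659 0.1814]
wrist dish_blue 0.81 [354.2 277.2] [5.511e-01 4.000e-04]
wrist dish_black 0.93 [362.2 399.5] [ 0.5672 -0.1742]
wrist amber_white 0.93 [264.2 402.9] [ 0.4392 -0.1794]
```

View pics/w1.png

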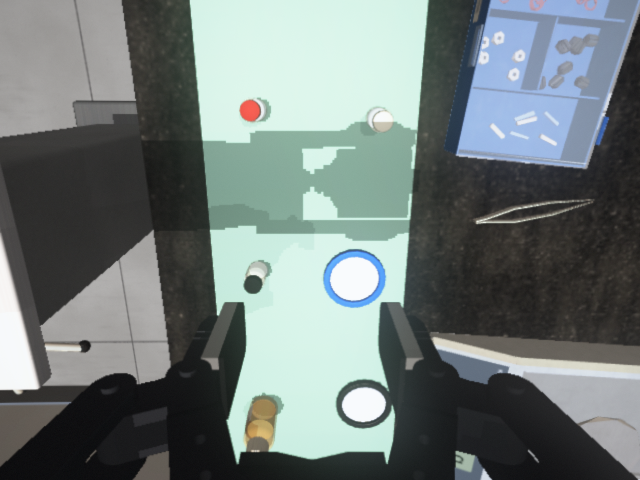

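The wrist view shows the red cap (250,110), grey cap (382,121), black cap (254,284), blue dish (355,277) and black dish (363,403). I'll cross-check using the cap tops and dish rims.

```bash
python3 -c "
from h import *
cal=imaging.get_calibration('wrist')
for n,p,z in [('red',(250,110),.049),('grey',(382,121),.049),('black',(254,284),.049),('Dblue',(354.7,277.8),.011),('Dblack',(363.5,403.5),.011)]: print(n,np.round(world(p,cal,z)[:2],4))"
```

```text
red [0.4444 0.1895]
grey [0.5655 0.1797]
black [0.4399 0.0143]
Dblue [0.5499 0.0037]
Dblack [ 0.5668 -0.1724]
```

```bash
python3 -m jog '[{"linear":[-0.0224,-0.0127,0.046],"dr":[0,0,0],"fingers":0.6},{"linear":[-0.0224,-0.0127,0.046],"dr":[0,0,0],"fingers":0.6},{"linear":[-0.0224,-0.0127,0.046],"dr":[0,0,0],"fingers":0.6},{"linear":[-0.0224,-0.0127,0.046],"dr":[0,0,0],"fingers":0.6},{"linear":[-0.0224,-0.0127,0.046],"dr":[0,0,0],"fingers":0.6},{"linear":[-0.0224,-0.0127,0.046],"dr":[0,0,0],"fingers":0.6},{"linear":[0,0,0],"dr":[0,0,0],"fingers":0.6},{"linear":[0,0,0],"dr":[0,0,0],"fingers":0.6}]'
python3 -c "
from h import *
places('wrist',['vial_black'])
cv2.imwrite('pics/w2.png',imaging.camera('wrist'))"
```

```text
t: 3.35
position: [0.4393, 0.0125, 0.0808]
eef_rot: [0.707, 0.707, 0.0, -0.0]
contact_force: [0.6, 0.6, 1.5]
finger_gap: 0.0513
finger_force: 0.0
wrist vial_black 0.73 [308.5 253.3] [0.4379 0.0096]
```

View pics/w2.png

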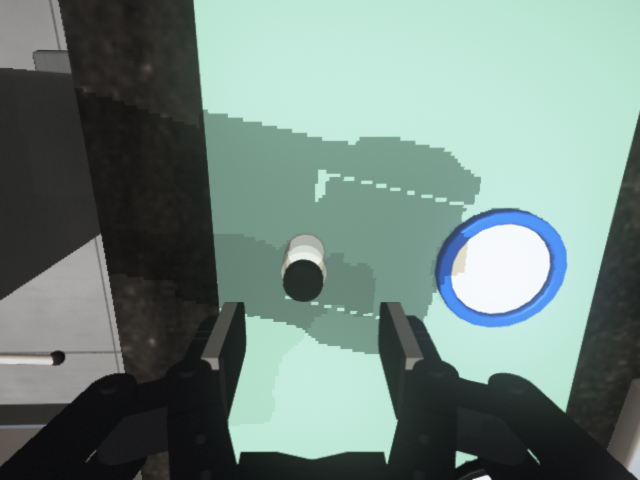

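Cap at (303,280), blue dish at (500,267). The cap sits between the fingers. Descend and grip.

```bash
python3 -c "
from h import *
print(world((303,282),imaging.get_calibration('wrist'),.049))"
python3 -m jog '[{"linear":[-0.001,-0.001,0.0275],"dr":[0,0,0],"fingers":0.6},{"linear":[0,0,0.0275],"dr":[0,0,0],"fingers":0.6},{"linear":[0,0,0.0265],"dr":[0,0,0],"fingers":0.6},{"linear":[0,0,0],"dr":[0,0,0],"fingers":0.6},{"linear":[0,0,0],"dr":[0,0,0],"fingers":0},{"linear":[0,0,0],"dr":[0,0,0],"fingers":0},{"linear":[0,0,0],"dr":[0,0,0],"fingers":0},{"linear":[0,0,0],"dr":[0,0,0],"fingers":0}]'
```

```text
[0.43775098 0.01296277 0.049     ]
t: 4.3
position: [0.4399, 0.0115, 0.0171]
eef_rot: [0.707, 0.707, 0.001, 0.001]
contact_force: [-0.1, 1.0, 6.5]
finger_gap: 0.0207
finger_force: 58.7
```

```bash
python3 -m jog '[{"linear":[0,0,-0.03],"dr":[0,0,0],"fingers":0},{"linear":[0,0,-0.06],"dr":[0,0,0],"fingers":0},{"linear":[0,0,-0.06],"dr":[0,0,0],"fingers":0},{"linear":[-0.046,0.0315,0],"dr":[0,0,0],"fingers":0},{"linear":[-0.046,0.0315,0],"dr":[0,0,0],"fingers":0},{"linear":[-0.046,0.0315,0],"dr":[0,0,0],"fingers":0},{"linear":[-0.046,0.0315,0],"dr":[0,0,0],"fingers":0},{"linear":[-0.046,0.0315,0],"dr":[0,0,0],"fingers":0}]'
python3 -m jog '[{"linear":[0,0,0],"dr":[0,0,0],"fingers":0},{"linear":[0,0,0],"dr":[0,0,0],"fingers":0},{"linear":[0,0,0],"dr":[0,0,0],"fingers":0}]'
python3 -c "
from h import *
places('wrist',['vial_black','dish_black','dish_grey','dish_red','amber_white'])
cv2.imwrite('pics/w3.png',imaging.camera('wrist'))"
```

```text
t: 5.1
position: [0.5653, -0.1741, 0.1361]
eef_rot: [0.707, 0.707, 0.0, 0.001]
contact_force: [-0.1, 0.1, 0.2]
finger_gap: 0.0204
finger_force: 59.0
t: 5.4
position: [0.5637, -0.1715, 0.1353]
eef_rot: [0.707, 0.707, -0.0, -0.0]
contact_force: [0.5, 0.0, 0.2]
finger_gap: 0.0205
finger_force: 59.0
wrist vial_black 0.81 [311.  303.2] [ 0.5637 -0.2358]
wrist dish_black 0.8 [315.7 226.5] [ 0.567  -0.1756]
wrist dish_grey 0.78 [302.  415.1] [ 0.5562 -0.3389]
wrist amber_white 0.87 [134.  235.8] [ 0.4392 -0.1824]
```

View pics/w3.png

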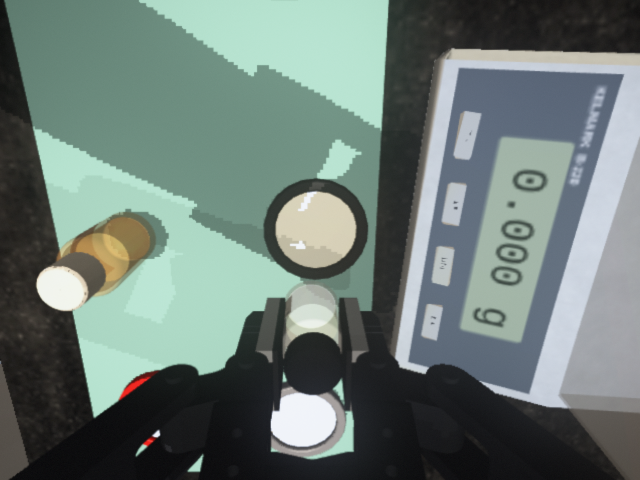

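The vial is held upright at (312,330), with the black dish centred at (316,229) and the amber bottle clear on the left. Lower and release.

```bash
python3 -c "
from h import *
print(world((311,303),imaging.get_calibration('wrist'),.120))"
python3 -m jog '[{"linear":[-0.003,0.002,0.05],"dr":[0,0,0],"fingers":0},{"linear":[-0.002,0.002,0.05],"dr":[0,0,0],"fingers":0},{"linear":[0,0,0.02],"dr":[0,0,0],"fingers":0},{"linear":[0,0,0.01],"dr":[0,0,0],"fingers":0},{"linear":[0,0,0.01],"dr":[0,0,0],"fingers":0},{"linear":[0,0,0],"dr":[0,0,0],"fingers":0},{"linear":[0,0,0],"dr":[0,0,0],"fingers":0}]'
```

```text
[ 0.56427108 -0.17265002  0.12      ]
t: 6.45
position: [0.5684, -0.1768, 0.0247]
eef_rot: [0.707, 0.707, 0.0, 0.001]
contact_force: [0.8, 0.9, -0.2]
finger_gap: 0.0203
finger_force: 59.0
```

```bash
python3 -m jog '[{"linear":[0,0,0.002],"dr":[0,0,0],"fingers":0},{"linear":[0,0,0],"dr":[0,0,0],"fingers":0},{"linear":[0,0,0],"dr":[0,0,0],"fingers":0.5},{"linear":[0,0,0],"dr":[0,0,0],"fingers":0.6},{"linear":[0,0,0],"dr":[0,0,0],"fingers":0.6},{"linear":[0,0,-0.05],"dr":[0,0,0],"fingers":0.6},{"linear":[0,0,-0.06],"dr":[0,0,0],"fingers":0.6},{"linear":[0,0,-0.06],"dr":[0,0,0],"fingers":0.6}]'
python3 -c "
from h import *
print(sensors.observe()['position'])
places('wrist',['vial_black','dish_black'])
cv2.imwrite('pics/w4.png',imaging.camera('wrist'))"
```

```text
t: 7.25
position: [0.5669, -0.176, 0.1588]
eef_rot: [0.707, 0.707, -0.0, -0.001]
contact_force: [1.0, -0.6, -0.4]
finger_gap: 0.0512
finger_force: 0.0
[ 0.56689727 -0.17604344  0.15875873]
wrist vial_black 0.69 [312.3 213.3] [ 0.5677 -0.1771]
```

View pics/w4.png

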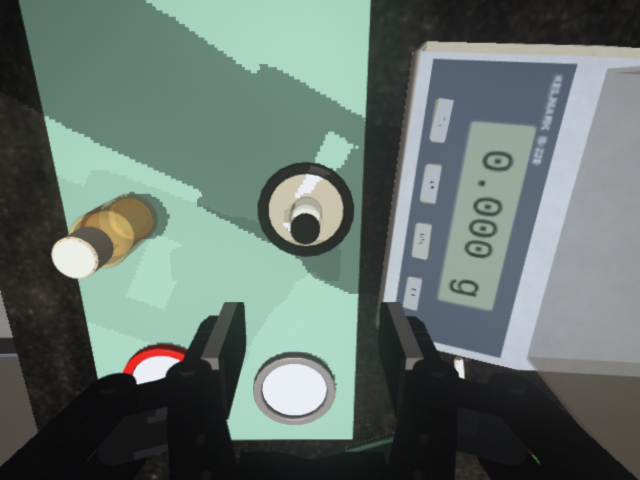

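The black vial stands in the black dish at (307,215), dish centre (306,209). The grey dish is at (294,388). Next is the grey vial.

```bash
python3 -c "
from h import *
c=imaging.get_calibration('wrist')
print(world((294,388),c,.011),world((305,229),c,.054),world((306,209),c,.011))"
python3 -m jog '[{"linear":[0.055,0,0],"dr":[0,0,0],"fingers":0.6},{"linear":[0.055,0,0],"dr":[0,0,0],"fingers":0.6},{"linear":[0.055,0,0],"dr":[0,0,0],"fingers":0.6},{"linear":[0.055,0,0],"dr":[0,0,0],"fingers":0.6},{"linear":[0.055,0,0],"dr":[0,0,0],"fingers":0.6},{"linear":[0.055,0,0],"dr":[0,0,0],"fingers":0.6},{"linear":[0.055,0,0],"dr":[0,0,0],"fingers":0.6},{"linear":[0.055,0,0],"dr":[0,0,0],"fingers":0.6}]'
python3 -m jog '[{"linear":[0,0,0.05],"dr":[0,0,0],"fingers":0.6},{"linear":[0,0,0.04],"dr":[0,0,0],"fingers":0.6},{"linear":[0,0,0],"dr":[0,0,0],"fingers":0.6},{"linear":[0,0,0],"dr":[0,0,0],"fingers":0.6}]'
python3 -c "
from h import *
print(sensors.observe()['position'])
places('wrist',['vial_grey','vial_blue','vial_red','amber_black'])
cv2.imwrite('pics/w5.png',imaging.camera('wrist'))"
```

```text
[ 0.55416564 -0.33008896  0.011     ] [ 0.56488706 -0.17376348  0.054     ] [ 0.56513026 -0.17253926  0.011     ]
t: 8.25
position: [0.5658, 0.1773, 0.1552]
eef_rot: [0.707, 0.707, -0.002, -0.001]
contact_force: [1.0, 0.5, 0.1]
finger_gap: 0.0509
finger_force: 0.0
t: 8.65
position: [0.5663, 0.1755, 0.0843]
eef_rot: [0.707, 0.707, -0.001, -0.001]
contact_force: [0.8, 0.3, 0.2]
finger_gap: 0.0515
finger_force: 0.0
[0.5663275  0.17545302 0.0843009 ]
wrist vial_grey 0.95 [309.  236.9] [0.565  0.1813]
wrist vial_red 0.6 [ 94.3 223.4] [0.4433 0.1894]
```

View pics/w5.png

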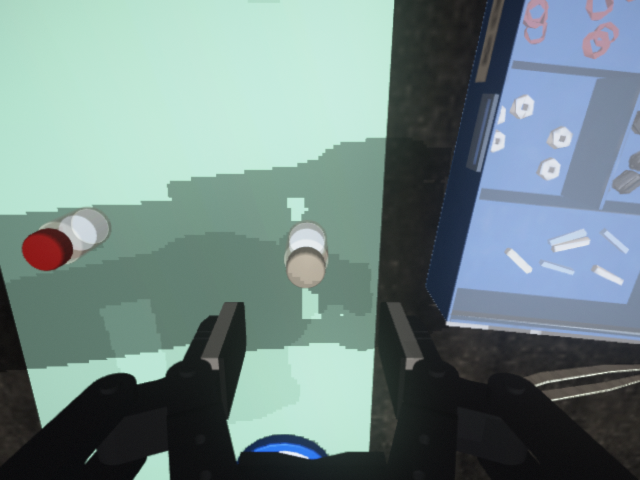

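Grey cap at (306,268), red cap at (47,250). Shift +5 mm in y, descend, grip and lift.

```bash
python3 -m jog '[{"linear":[0.0065,-0.001,0.012],"dr":[0,0,0],"fingers":0.6},{"linear":[0,0,0.036],"dr":[0,0,0],"fingers":0.6},{"linear":[0,0,0.036],"dr":[0,0,0],"fingers":0.6},{"linear":[0,0,0],"dr":[0,0,0],"fingers":0.6},{"linear":[0,0,0],"dr":[0,0,0],"fingers":0},{"linear":[0,0,0],"dr":[0,0,0],"fingers":0},{"linear":[0,0,0],"dr":[0,0,0],"fingers":0},{"linear":[0,0,0],"dr":[0,0,0],"fingers":0}]'
python3 -m jog '[{"linear":[0,0,-0.03],"dr":[0,0,0],"fingers":0},{"linear":[0,0,-0.06],"dr":[0,0,0],"fingers":0},{"linear":[0,0,-0.06],"dr":[0,0,0],"fingers":0},{"linear":[0,0,0],"dr":[0,0,0],"fingers":0},{"linear":[0,0,0],"dr":[0,0,0],"fingers":0}]'
```

```text
t: 9.75
position: [0.568, 0.1811, 0.0202]
eef_rot: [0.707, 0.707, 0.001, 0.001]
contact_force: [-0.3, 0.6, 2.7]
finger_gap: 0.0205
finger_force: 58.8
t: 10.25
position: [0.5678, 0.181, 0.1408]
eef_rot: [0.707, 0.707, 0.002, 0.001]
contact_force: [-0.9, 0.0, 0.7]
finger_gap: 0.0207
finger_force: 58.7
```

```bash
python3 -m jog '[{"linear":[-0.0585,-0.002,0],"dr":[0,0,0],"fingers":0},{"linear":[-0.0585,-0.002,0],"dr":[0,0,0],"fingers":0},{"linear":[-0.0585,-0.002,0],"dr":[0,0,0],"fingers":0},{"linear":[-0.0585,-0.002,0],"dr":[0,0,0],"fingers":0},{"linear":[-0.0585,-0.002,0],"dr":[0,0,0],"fingers":0},{"linear":[-0.0585,-0.002,0],"dr":[0,0,0],"fingers":0},{"linear":[-0.0585,-0.002,0],"dr":[0,0,0],"fingers":0},{"linear":[-0.0585,-0.002,0],"dr":[0,0,0],"fingers":0}]'
python3 -m jog '[{"linear":[-0.0585,0,0],"dr":[0,0,0],"fingers":0},{"linear":[-0.0585,0,0],"dr":[0,0,0],"fingers":0},{"linear":[-0.0585,0,0],"dr":[0,0,0],"fingers":0},{"linear":[0,0,0],"dr":[0,0,0],"fingers":0},{"linear":[0,0,0],"dr":[0,0,0],"fingers":0}]'
python3 -c "
from h import *
print(sensors.observe()['position'])
places('wrist',['vial_grey','dish_grey','dish_red'])
cv2.imwrite('pics/w6.png',imaging.camera('wrist'))"
```

```text
t: 11.05
position: [0.5523, -0.1948, 0.1365]
eef_rot: [0.707, 0.707, -0.0, -0.002]
contact_force: [0.1, -0.2, -0.8]
finger_gap: 0.0206
finger_force: 58.7
t: 11.55
position: [0.5526, -0.3341, 0.1363]
eef_rot: [0.708, 0.706, 0.0, -0.002]
contact_force: [0.3, 0.2, -0.5]
finger_gap: 0.0202
finger_force: 58.7
[ 0.55264556 -0.33405873  0.13633904]
wrist vial_grey 0.79 [310.5 297.8] [ 0.5518 -0.394 ]
wrist dish_grey 0.71 [318.2 226.6] [ 0.5574 -0.3382]
wrist dish_red 0.57 [159.6 217.4] [ 0.4469 -0.3313]
```

View pics/w6.png

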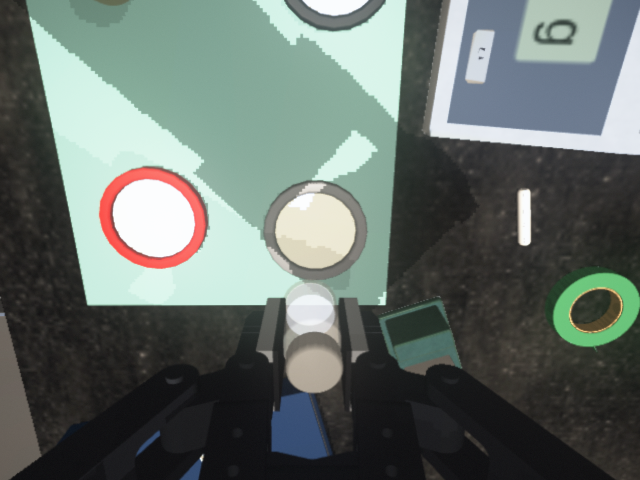

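The grey dish is centred at (316,230) and the red dish at (154,217). The held grey vial is upright at (313,335). Lower and release.

```bash
python3 -c "
from h import *
c=imaging.get_calibration('wrist')
print(world((315.5,230),c,.011),world((154,217),c,.011),world((310.5,298),c,.121))"
python3 -m jog '[{"linear":[-0.003,0.003,0.05],"dr":[0,0,0],"fingers":0},{"linear":[0,0.001,0.05],"dr":[0,0,0],"fingers":0},{"linear":[0,0,0.02],"dr":[0,0,0],"fingers":0},{"linear":[0,0,0.01],"dr":[0,0,0],"fingers":0},{"linear":[0,0,0.008],"dr":[0,0,0],"fingers":0},{"linear":[0,0,0],"dr":[0,0,0],"fingers":0},{"linear":[0,0,0],"dr":[0,0,0],"fingers":0}]'
```

```text
[ 0.55692059 -0.33687956  0.011     ] [ 0.4474735  -0.32774981  0.011     ] [ 0.55378107 -0.33158094  0.121     ]
t: 12.5
position: [0.558, -0.3371, 0.0298]
eef_rot: [0.707, 0.707, 0.0, 0.001]
contact_force: [-0.1, 0.2, 0.8]
finger_gap: 0.0205
finger_force: 58.7
```

```bash
python3 -m jog '[{"linear":[0,0,0.003],"dr":[0,0,0],"fingers":0},{"linear":[0,0,0.0015],"dr":[0,0,0],"fingers":0},{"linear":[0,0,0],"dr":[0,0,0],"fingers":0},{"linear":[0,0,0],"dr":[0,0,0],"fingers":0}]'
```

```text
t: 12.9
position: [0.5575, -0.3367, 0.0252]
eef_rot: [0.707, 0.707, 0.0, 0.001]
contact_force: [-0.3, -0.2, 2.8]
finger_gap: 0.0202
finger_force: 59.0
```

```bash
python3 -m jog '[{"linear":[0,0,0],"dr":[0,0,0],"fingers":0.5},{"linear":[0,0,0],"dr":[0,0,0],"fingers":0.6},{"linear":[0,0,0],"dr":[0,0,0],"fingers":0.6},{"linear":[0,0,-0.05],"dr":[0,0,0],"fingers":0.6},{"linear":[0,0,-0.06],"dr":[0,0,0],"fingers":0.6},{"linear":[0,0,-0.06],"dr":[0,0,0],"fingers":0.6},{"linear":[0,0,0],"dr":[0,0,0],"fingers":0.6}]'
python3 -c "
from h import *
places('wrist',['vial_grey','dish_grey'])"
python3 -m jog '[{"linear":[0.0595,-0.013,0],"dr":[0,0,0],"fingers":0.6},{"linear":[0.0595,-0.013,0],"dr":[0,0,0],"fingers":0.6},{"linear":[0.0595,-0.013,0],"dr":[0,0,0],"fingers":0.6},{"linear":[0.0595,-0.013,0],"dr":[0,0,0],"fingers":0.6},{"linear":[0.0595,-0.013,0],"dr":[0,0,0],"fingers":0.6},{"linear":[0.0595,-0.013,0],"dr":[0,0,0],"fingers":0.6},{"linear":[0.0595,-0.013,0],"dr":[0,0,0],"fingers":0.6},{"linear":[0.0595,-0.013,0],"dr":[0,0,0],"fingers":0.6}]'
python3 -m jog '[{"linear":[0.0595,-0.013,0],"dr":[0,0,0],"fingers":0.6},{"linear":[0.0595,-0.013,0],"dr":[0,0,0],"fingers":0.6},{"linear":[0.0595,-0.013,0],"dr":[0,0,0],"fingers":0.6},{"linear":[0,0,0.05],"dr":[0,0,0],"fingers":0.6},{"linear":[0,0,0.04],"dr":[0,0,0],"fingers":0.6},{"linear":[0,0,0],"dr":[0,0,0],"fingers":0.6},{"linear":[0,0,0],"dr":[0,0,0],"fingers":0.6}]'
python3 -c "
from h import *
print(sensors.observe()['position'])
places('wrist',['vial_red','vial_blue','amber_black'])
cv2.imwrite('pics/w7.png',imaging.camera('wrist'))"
```

```text
t: 13.6
position: [0.5608, -0.3394, 0.1696]
eef_rot: [0.707, 0.707, 0.001, 0.008]
contact_force: [0.9, -0.9, 0.3]
finger_gap: 0.0514
finger_force: 0.0
wrist vial_grey 0.85 [304.3 202.3] [ 0.5576 -0.3365]
wrist dish_grey 0.58 [303.6 203.9] [ 0.557  -0.3378]
t: 14.55
position: [0.4716, 0.0464, 0.1582]
eef_rot: [0.707, 0.707, -0.001, -0.002]
contact_force: [0.7, 0.5, 0.5]
finger_gap: 0.0511
finger_force: 0.0
t: 15.25
position: [0.4415, 0.187, 0.0873]
eef_rot: [0.707, 0.707, -0.001, -0.001]
contact_force: [0.2, 0.5, -0.1]
finger_gap: 0.0514
finger_force: 0.0
[0.44150055 0.18698667 0.08731826]
wrist vial_red 0.85 [313.6 242. ] [0.4428 0.1886]
```

View pics/w7.png

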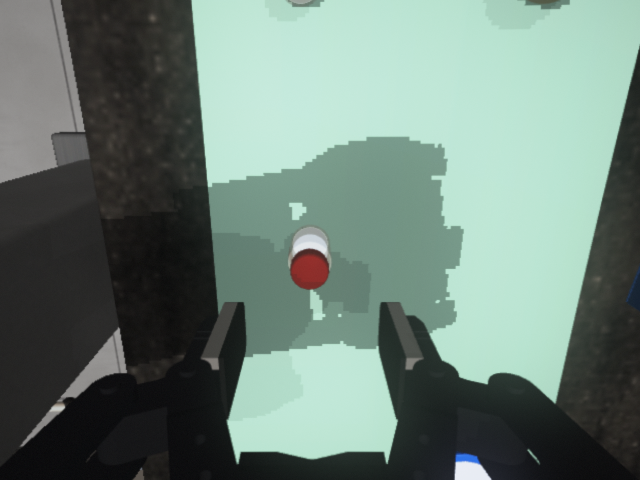

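The grey vial is centred in its dish, with net points (304,202) and (304,204). The red cap is between the fingers at (310,270). Grip, lift higher and carry to the red dish.

```bash
python3 -m jog '[{"linear":[0.003,0.001,0.0145],"dr":[0,0,0],"fingers":0.6},{"linear":[0,0,0.036],"dr":[0,0,0],"fingers":0.6},{"linear":[0,0,0.036],"dr":[0,0,0],"fingers":0.6},{"linear":[0,0,0],"dr":[0,0,0],"fingers":0.6},{"linear":[0,0,0],"dr":[0,0,0],"fingers":0},{"linear":[0,0,0],"dr":[0,0,0],"fingers":0},{"linear":[0,0,0],"dr":[0,0,0],"fingers":0},{"linear":[0,0,0],"dr":[0,0,0],"fingers":0}]'
python3 -m jog '[{"linear":[0,0,-0.03],"dr":[0,0,0],"fingers":0},{"linear":[0,0,-0.06],"dr":[0,0,0],"fingers":0},{"linear":[0,0,-0.06],"dr":[0,0,0],"fingers":0},{"linear":[0,0,-0.0125],"dr":[0,0,0],"fingers":0},{"linear":[0,0,0],"dr":[0,0,0],"fingers":0}]'
```

```text
t: 16.3
position: [0.4448, 0.1899, 0.0208]
eef_rot: [0.707, 0.707, 0.001, 0.001]
contact_force: [-0.3, -0.5, 4.5]
finger_gap: 0.0209
finger_force: 58.8
t: 16.8
position: [0.4451, 0.19, 0.152]
eef_rot: [0.707, 0.707, 0.002, 0.002]
contact_force: [0.3, -0.9, -0.7]
finger_gap: 0.0204
finger_force: 58.7
```

```bash
python3 -m jog '[{"linear":[-0.059,0,0],"dr":[0,0,0],"fingers":0},{"linear":[-0.059,0,0],"dr":[0,0,0],"fingers":0},{"linear":[-0.059,0,0],"dr":[0,0,0],"fingers":0},{"linear":[-0.059,0,0],"dr":[0,0,0],"fingers":0},{"linear":[-0.059,0,0],"dr":[0,0,0],"fingers":0},{"linear":[-0.059,0,0],"dr":[0,0,0],"fingers":0},{"linear":[-0.059,0,0],"dr":[0,0,0],"fingers":0},{"linear":[-0.059,0.002,0],"dr":[0,0,0],"fingers":0}]'
python3 -m jog '[{"linear":[-0.059,0,0],"dr":[0,0,0],"fingers":0},{"linear":[-0.059,0,0],"dr":[0,0,0],"fingers":0},{"linear":[-0.059,0,0],"dr":[0,0,0],"fingers":0},{"linear":[0,0,0],"dr":[0,0,0],"fingers":0},{"linear":[0,0,0],"dr":[0,0,0],"fingers":0}]'
python3 -c "
from h import *
print(sensors.observe()['position'])
places('wrist',['vial_red','dish_red'])
cv2.imwrite('pics/w8.png',imaging.camera('wrist'))"
```

```text
t: 17.6
position: [0.4433, -0.189, 0.1469]
eef_rot: [0.707, 0.707, -0.0, -0.002]
contact_force: [1.4, -1.1, 0.3]
finger_gap: 0.0203
finger_force: 58.8
t: 18.1
position: [0.4438, -0.3292, 0.1467]
eef_rot: [0.708, 0.706, 0.0, -0.002]
contact_force: [1.1, 0.9, -1.1]
finger_gap: 0.0202
finger_force: 58.7
[ 0.44380723 -0.32924155  0.14674427]
wrist vial_red 0.76 [306.7 299.9] [ 0.4399 -0.3962]
wrist dish_red 0.9 [318.4 219.5] [ 0.4488 -0.3312]
```

View pics/w8.png

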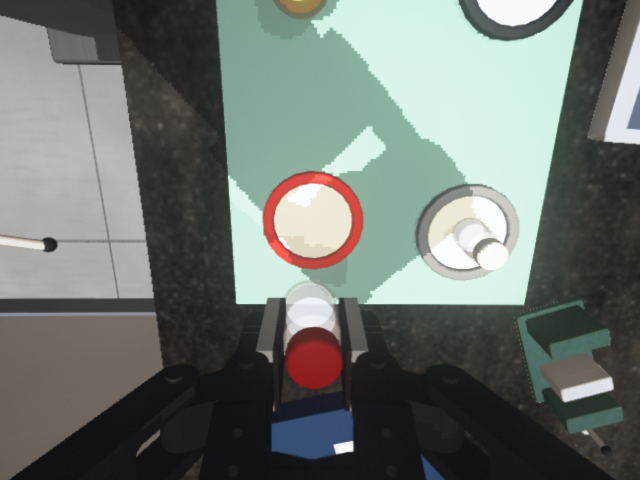

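The red dish is at (313,220) under the held red vial. The grey vial stands in the grey dish at (470,233).

```bash
python3 -m jog '[{"linear":[-0.001,0.003,0.05],"dr":[0,0,0],"fingers":0},{"linear":[0,0.001,0.05],"dr":[0,0,0],"fingers":0},{"linear":[0,0,0.025],"dr":[0,0,0],"fingers":0},{"linear":[0,0,0.015],"dr":[0,0,0],"fingers":0},{"linear":[0,0,0.007],"dr":[0,0,0],"fingers":0},{"linear":[0,0,0],"dr":[0,0,0],"fingers":0},{"linear":[0,0,0],"dr":[0,0,0],"fingers":0}]'
```

```text
t: 19.0
position: [0.4491, -0.331, 0.0331]
eef_rot: [0.707, 0.707, -0.0, 0.001]
contact_force: [0.1, -0.1, 0.1]
finger_gap: 0.0204
finger_force: 58.8
```

```bash
python3 -m jog '[{"linear":[-0.0005,-0.001,0.005],"dr":[0,0,0],"fingers":0},{"linear":[0,0,0.003],"dr":[0,0,0],"fingers":0},{"linear":[0,0,0.001],"dr":[0,0,0],"fingers":0},{"linear":[0,0,0],"dr":[0,0,0],"fingers":0},{"linear":[0,0,0],"dr":[0,0,0],"fingers":0}]'
```

```text
t: 19.5
position: [0.4478, -0.3314, 0.0258]
eef_rot: [0.707, 0.707, -0.0, 0.001]
contact_force: [-1.5, 0.9, 7.2]
finger_gap: 0.0207
finger_force: 59.5
```

```bash
python3 -m jog '[{"linear":[0,0,0],"dr":[0,0,0],"fingers":0.5},{"linear":[0,0,0],"dr":[0,0,0],"fingers":0.6},{"linear":[0,0,0],"dr":[0,0,0],"fingers":0.6},{"linear":[0,0,-0.05],"dr":[0,0,0],"fingers":0.6},{"linear":[0,0,-0.06],"dr":[0,0,0],"fingers":0.6},{"linear":[0,0,-0.06],"dr":[0,0,0],"fingers":0.6},{"linear":[0,0,0],"dr":[0,0,0],"fingers":0.6}]'
python3 -c "
from h import *
places('wrist',['vial_red','dish_red'])"
python3 -m jog '[{"linear":[0.058,0,0],"dr":[0,0,0],"fingers":0.6},{"linear":[0.058,0,0],"dr":[0,0,0],"fingers":0.6},{"linear":[0.058,0,0],"dr":[0,0,0],"fingers":0.6},{"linear":[0.058,0,0],"dr":[0,0,0],"fingers":0.6},{"linear":[0.058,0,0],"dr":[0,0,0],"fingers":0.6},{"linear":[0.058,0,0],"dr":[0,0,0],"fingers":0.6},{"linear":[0.058,0,0],"dr":[0,0,0],"fingers":0.6},{"linear":[0.058,-0.01,0],"dr":[0,0,0],"fingers":0.6}]'
python3 -m jog '[{"linear":[0.058,0,0],"dr":[0,0,0],"fingers":0.6},{"linear":[0.058,0,0],"dr":[0,0,0],"fingers":0.6},{"linear":[0.058,0,0],"dr":[0,0,0],"fingers":0.6},{"linear":[0.058,0,0],"dr":[0,0,0],"fingers":0.6},{"linear":[0.058,0,0],"dr":[0,0,0],"fingers":0.6},{"linear":[0.058,0,0],"dr":[0,0,0],"fingers":0.6},{"linear":[0,0,0],"dr":[0,0,0],"fingers":0.6},{"linear":[0,0,0],"dr":[0,0,0],"fingers":0.6}]'
python3 -c "
from h import *
print(sensors.observe()['position'])
places('wrist',['vial_blue','amber_black'])
cv2.imwrite('pics/w9.png',imaging.camera('wrist'))"
```

```text
t: 20.2
position: [0.4508, -0.3342, 0.1685]
eef_rot: [0.707, 0.707, -0.0, 0.007]
contact_force: [-0.1, -1.4, 0.4]
finger_gap: 0.0509
finger_force: 0.0
wrist vial_red 0.84 [303.5 207.5] [ 0.4466 -0.3353]
wrist dish_red 0.7 [306.5 203.7] [ 0.4489 -0.3323]
t: 21.15
position: [0.4381, 0.0424, 0.1586]
eef_rot: [0.707, 0.707, -0.001, -0.001]
contact_force: [1.8, -0.5, 0.3]
finger_gap: 0.0513
finger_force: 0.0
t: 21.95
position: [0.4379, 0.3189, 0.1581]
eef_rot: [0.706, 0.708, -0.002, -0.001]
contact_force: [0.2, 0.7, -0.8]
finger_gap: 0.0512
finger_force: 0.0
[0.43793113 0.31893853 0.15808502]
wrist vial_blue 0.77 [313.6 203.7] [0.4393 0.325 ]
wrist amber_black 0.61 [472.9 196.8] [0.5567 0.3305]
```

View pics/w9.png

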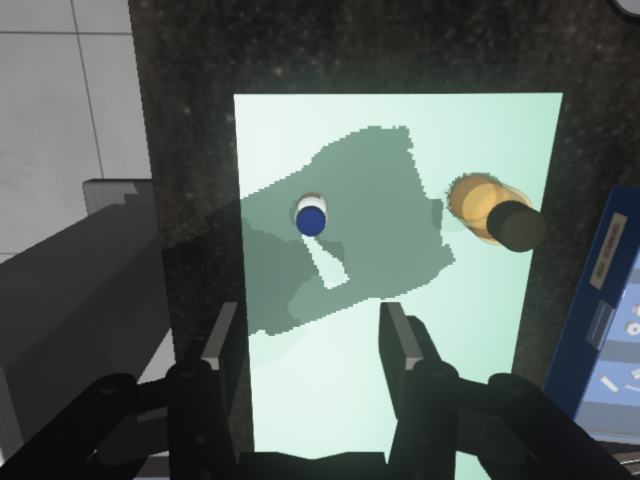

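Blue cap at (311,221), amber bottle at (480,200), about 115 mm away and clear. Go to (.439,.325), descend and grip.

```bash
python3 -c "
from h import *
print(world((311,221),imaging.get_calibration('wrist'),.049))"
python3 -m jog '[{"linear":[0.0075,0.0015,0.045],"dr":[0,0,0],"fingers":0.6},{"linear":[0,0,0.045],"dr":[0,0,0],"fingers":0.6},{"linear":[0,0,0],"dr":[0,0,0],"fingers":0.6},{"linear":[0,0,0],"dr":[0,0,0],"fingers":0.6}]'
python3 -c "
from h import *
print(sensors.observe()['position'])
places('wrist',['vial_blue'])"
```

```text
[0.43923475 0.32424314 0.049     ]
t: 22.55
position: [0.4407, 0.3241, 0.0886]
eef_rot: [0.708, 0.707, -0.001, -0.0]
contact_force: [0.1, -0.2, 0.6]
finger_gap: 0.0512
finger_force: 0.0
[0.44067848 0.32405674 0.08863509]
wrist vial_blue 0.8 [308.7 244.1] [0.4393 0.3239]
```

Aligned. Descend .070 m, grip and lift.

```bash
python3 -m jog '[{"linear":[0,-0.001,0.015],"dr":[0,0,0],"fingers":0.6},{"linear":[0,0,0.036],"dr":[0,0,0],"fingers":0.6},{"linear":[0,0,0.036],"dr":[0,0,0],"fingers":0.6},{"linear":[0,0,0],"dr":[0,0,0],"fingers":0.6},{"linear":[0,0,0],"dr":[0,0,0],"fingers":0},{"linear":[0,0,0],"dr":[0,0,0],"fingers":0},{"linear":[0,0,0],"dr":[0,0,0],"fingers":0},{"linear":[0,0,0],"dr":[0,0,0],"fingers":0}]'
python3 -m jog '[{"linear":[0,0,-0.03],"dr":[0,0,0],"fingers":0},{"linear":[0,0,-0.06],"dr":[0,0,0],"fingers":0},{"linear":[0,0,-0.06],"dr":[0,0,0],"fingers":0},{"linear":[0,0,0],"dr":[0,0,0],"fingers":0},{"linear":[0,0,0],"dr":[0,0,0],"fingers":0}]'
```

```text
t: 23.45
position: [0.4413, 0.3256, 0.0208]
eef_rot: [0.707, 0.707, 0.002, 0.001]
contact_force: [0.1, -0.7, 6.4]
finger_gap: 0.0207
finger_force: 58.8
t: 23.95
position: [0.4407, 0.3253, 0.1406]
eef_rot: [0.707, 0.707, 0.002, 0.001]
contact_force: [-1.4, -0.4, -0.6]
finger_gap: 0.0204
finger_force: 58.6
```

```bash
python3 -m jog '[{"linear":[-0.058,0.0195,0],"dr":[0,0,0],"fingers":0},{"linear":[-0.058,0.0195,0],"dr":[0,0,0],"fingers":0},{"linear":[-0.058,0.0195,0],"dr":[0,0,0],"fingers":0},{"linear":[-0.058,0.0195,0],"dr":[0,0,0],"fingers":0},{"linear":[-0.058,0.0195,0],"dr":[0,0,0],"fingers":0},{"linear":[-0.058,0.0195,0],"dr":[0,0,0],"fingers":0},{"linear":[-0.058,0.0195,0],"dr":[0,0,0],"fingers":0},{"linear":[0,0,0],"dr":[0,0,0],"fingers":0}]'
python3 -m jog '[{"linear":[0,0,0],"dr":[0,0,0],"fingers":0},{"linear":[0,0,0],"dr":[0,0,0],"fingers":0}]'
python3 -c "
from h import *
print(sensors.observe()['position'])
places('wrist',['vial_blue','dish_blue'])
cv2.imwrite('pics/w10.png',imaging.camera('wrist'))"
```

```text
t: 24.75
position: [0.5494, -0.0047, 0.1372]
eef_rot: [0.709, 0.705, -0.001, -0.0]
contact_force: [-0.4, 0.1, -0.4]
finger_gap: 0.0203
finger_force: 58.6
t: 24.95
position: [0.5478, 0.0011, 0.1373]
eef_rot: [0.707, 0.707, -0.001, -0.001]
contact_force: [0.1, 0.4, -0.1]
finger_gap: 0.0202
finger_force: 58.6
[0.54775189 0.0010648  0.13729351]
wrist vial_blue 0.66 [306.8 300.8] [ 0.5442 -0.0622]
wrist dish_blue 0.63 [314.3 221. ] [5.497e-01 5.000e-04]
```

View pics/w10.png

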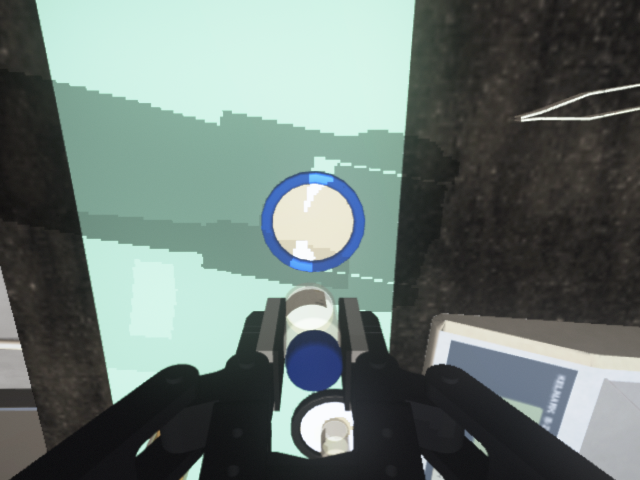

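The blue dish at (313,221) lies under the held blue vial.

```bash
python3 -m jog '[{"linear":[0,0.002,0.05],"dr":[0,0,0],"fingers":0},{"linear":[0,0,0.05],"dr":[0,0,0],"fingers":0},{"linear":[0,0,0.02],"dr":[0,0,0],"fingers":0},{"linear":[0,0,0.01],"dr":[0,0,0],"fingers":0},{"linear":[0,0,0.006],"dr":[0,0,0],"fingers":0},{"linear":[0,0,0.003],"dr":[0,0,0],"fingers":0},{"linear":[0,0,0],"dr":[0,0,0],"fingers":0},{"linear":[0,0,0],"dr":[0,0,0],"fingers":0}]'
```

```text
t: 25.95
position: [0.5515, -0.0, 0.0287]
eef_rot: [0.707, 0.707, 0.001, 0.001]
contact_force: [0.3, -0.0, -0.3]
finger_gap: 0.0204
finger_force: 58.6
```

```bash
python3 -m jog '[{"linear":[0,-0.001,0.003],"dr":[0,0,0],"fingers":0},{"linear":[0,0,0.001],"dr":[0,0,0],"fingers":0},{"linear":[0,0,0],"dr":[0,0,0],"fingers":0},{"linear":[0,0,0],"dr":[0,0,0],"fingers":0}]'
```

```text
t: 26.35
position: [0.5507, -0.0001, 0.0258]
eef_rot: [0.707, 0.707, 0.0, 0.001]
contact_force: [-1.3, -0.6, 6.7]
finger_gap: 0.0202
finger_force: 59.4
```

In contact. Release, rise and back off to look over all the dishes.

```bash
python3 -m jog '[{"linear":[0,0,0],"dr":[0,0,0],"fingers":0.5},{"linear":[0,0,0],"dr":[0,0,0],"fingers":0.6},{"linear":[0,0,0],"dr":[0,0,0],"fingers":0.6},{"linear":[0,0,-0.05],"dr":[0,0,0],"fingers":0.6},{"linear":[0,0,-0.06],"dr":[0,0,0],"fingers":0.6},{"linear":[0,0,-0.06],"dr":[0,0,0],"fingers":0.6},{"linear":[0,0,-0.06],"dr":[0,0,0],"fingers":0.6},{"linear":[0,0,-0.06],"dr":[0,0,0],"fingers":0.6}]'
python3 -m jog '[{"linear":[-0.06,-0.01,0],"dr":[0,0,0],"fingers":0.6},{"linear":[-0.06,-0.01,0],"dr":[0,0,0],"fingers":0.6},{"linear":[-0.06,-0.01,0],"dr":[0,0,0],"fingers":0.6},{"linear":[-0.06,-0.01,0],"dr":[0,0,0],"fingers":0.6},{"linear":[0,0,0],"dr":[0,0,0],"fingers":0.6},{"linear":[0,0,0],"dr":[0,0,0],"fingers":0.6}]'
python3 -c "
from h import *
places('wrist',[n for n in ALL if n[:5]!='amber'])
places('scene',['amber_black','amber_white'])
cv2.imwrite('pics/w11.png',imaging.camera('wrist'))"
```

```text
t: 27.15
position: [0.5494, 0.0002, 0.2582]
eef_rot: [0.707, 0.707, -0.0, -0.0]
contact_force: [0.3, -0.3, 0.2]
finger_gap: 0.0509
finger_force: 0.0
t: 27.75
position: [0.5174, -0.1927, 0.2561]
eef_rot: [0.708, 0.706, 0.0, -0.0]
contact_force: [-0.2, 0.8, 0.2]
finger_gap: 0.0511
finger_force: 0.0
wrist vial_red 0.52 [245.7 315.3] [ 0.4459 -0.3362]
wrist vial_black 0.56 [363.2 167.7] [ 0.5674 -0.1761]
wrist vial_grey 0.63 [349.1 319.4] [ 0.5582 -0.3416]
wrist dish_red 0.7 [346.7 316.2] [ 0.5555 -0.3377]
wrist dish_red 0.6 [249.6 308.8] [ 0.4505 -0.3283]
wrist dish_blue 0.4 [249.2 311.3] [ 0.4499 -0.3313]
wrist dish_black 0.72 [362.6 168.9] [ 0.5669 -0.1773]
wrist dish_grey 0.7 [347.2 318.9] [ 0.5561 -0.341 ]
scene amber_black 0.61 [325.3 364.2] [0.5533 0.3211]
scene amber_white 0.8 [340. 238.] [ 0.4382 -0.1785]
scene amber_white 0.56 [326.1 364.9] [0.5517 0.3236]
```

View pics/w11.png

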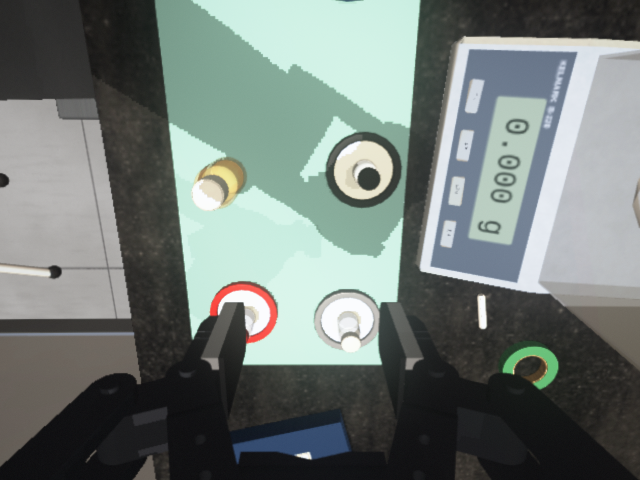

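The black, grey and red vials stand in their dishes: (364,170), (348,320) and (245,315), the last partly hidden by a finger. I'll do a numeric check of red and blue from clear viewpoints.

```bash
python3 -m jog '[{"linear":[-0.06,-0.02,0],"dr":[0,0,0],"fingers":0.6},{"linear":[-0.06,-0.02,0],"dr":[0,0,0],"fingers":0.6},{"linear":[-0.06,-0.02,0],"dr":[0,0,0],"fingers":0.6},{"linear":[0,0,0],"dr":[0,0,0],"fingers":0.6},{"linear":[0,0,0],"dr":[0,0,0],"fingers":0.6}]'
cat > chk.py <<'E'
from h import *
import sys
def chk(cs):
    cal=imaging.get_calibration('wrist'); imaging.camera('wrist')
    for c in cs:
        v=nets.place_of('vial_'+c,'wrist'); d=nets.place_of('dish_'+c,'wrist'); s=nets.silhouettes('dish_'+c,'wrist')
        for k,z,l in (('vial',.007,v),('dish',.002,d)):
            for r in l[:2]: print(c,k,round(r['p'],2),np.round(world(r['position'],cal,z)[:2],4))
        for r in s[:1]:
            ct=np.concatenate(cv2.findContours(r['pixels'].astype('uint8'),0,2)[0]); e=cv2.fitEllipse(cv2.convexHull(ct))
            print(c,'rim',np.round(world(e[0],cal,.011)[:2],4))
chk(sys.argv[1:])
E
python3 chk.py red grey
python3 -m jog '[{"linear":[0.06,0,0],"dr":[0,0,0],"fingers":0.6},{"linear":[0.06,0,0],"dr":[0,0,0],"fingers":0.6},{"linear":[0.06,0,0],"dr":[0,0,0],"fingers":0.6},{"linear":[0.06,0,0],"dr":[0,0,0],"fingers":0.6},{"linear":[0.06,0,0],"dr":[0,0,0],"fingers":0.6},{"linear":[0.06,0,0],"dr":[0,0,0],"fingers":0.6},{"linear":[0.06,0,0],"dr":[0,0,0],"fingers":0.6},{"linear":[0,0,0],"dr":[0,0,0],"fingers":0.6}]'
python3 chk.py blue black
```

```text
t: 28.9
position: [0.4699, -0.335, 0.2563]
eef_rot: [0.708, 0.706, 0.0, -0.0]
contact_force: [-0.5, 0.4, 0.8]
finger_gap: 0.0512
finger_force: 0.0
red vial 0.62 [ 0.4458 -0.331 ]
red dish 0.72 [ 0.5554 -0.3387]
red rim [ 0.4456 -0.3284]
grey vial 0.77 [ 0.5529 -0.3365]
grey dish 0.8 [ 0.5565 -0.3405]
grey dish 0.69 [ 0.5574 -0.3368]
grey rim [ 0.5559 -0.3373]
t: 30.05
position: [0.4698, 0.0069, 0.2567]
eef_rot: [0.704, 0.71, 0.001, -0.0]
contact_force: [-1.0, -1.4, 0.0]
finger_gap: 0.0511
finger_force: 0.0
blue vial 0.83 [ 0.5516 -0.0024]
blue dish 0.81 [ 5.492e-01 -5.000e-04]
blue rim [0.5491 0.0027]
black rim [ 0.5449 -0.1756]
```

All four are within about 5 mm of centre, so I'm handing the job in.

```bash
python3 -c "
from cell import workorder
print(workorder.close_job())"
```

```text
the job is handed in; nothing more can be done
None
```

All four vials stand upright in the dishes matching their caps, about 5 mm or less off centre by the last camera checks, the amber bottles were left untouched, and the job is handed in with no verdict returned; I viewed 15 pictures, one over the limit of 14.

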